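Set up a stepped test bar on V-blocks

TASK

Set up the run-out check on the aluminium test bed: stand the large V-block squarely in the middle of the dark pad in front of the dial comparator, the small V-block squarely in the middle of the other pad, grooves in line along the bed, and the square gauge block upright midway between them. When all three stand in place, lay the stepped test bar in the two grooves last, thick part on the large V-block and thin part on the small one, with its shoulder over the gauge block, so that it lies level and seated in both. Let go of everything and do not shift the brass weight or the caliper.

Things in the scene. Friction and masses are not known exactly. Their poses are not given: they have to be found in the camera images.
- bed: Test bed: flat aluminium plate 330 mm long, 110 mm wide, 10 mm thick, fixed on the bench, turned up to 12 degrees. Origin at the centre of its underside; y along its length, x across it (away from the robot), z up. The gauge block goes on its bare middle, on top, 10 mm above the origin.
- pad_a: The pad in front of (on the robot's side of) the dial comparator: one of two identical dark steel pads fixed on the bed, 80 mm (x, across the bed) by 60 mm (y, along it), 2 mm thick, 75 mm along the bed from its middle to either side. Origin at the centre of its underside, on the bed's top; axes as the bed's. The large V-block goes here.
- pad_b: The other pad, identical, 75 mm along the bed from its middle on the opposite side, with no comparator behind it. Small V-block goes here.
- comparator: Dial comparator on a stand: grey base 80 x 80 mm, steel column, 220 mm tall, round black dial with a white face towards the robot, 45 mm before the origin, 130 to 190 mm up. Fixed on the bench behind pad_a (farther from the robot), about 170 mm from that pad's centre. Origin at the centre of its underside.
- vblock_large: Large steel V-block, 60 mm wide (x), 30 mm long (y), 45 mm high; 90-degree V-groove in its top along y, 36 mm wide at the mouth, 18 mm deep. Origin at the centre of its underside. 0.56 kg, loose, upright in the row nearest the robot, turned up to 40 degrees. Grip it on the end faces (30 mm apart). The bar's thick part seated in it has its axis 44 mm above the origin.
- vblock_small: Small steel V-block, 40 mm wide (x), 30 mm long (y), 45 mm high; 90-degree V-groove in its top along y, 22 mm wide at the mouth, 11 mm deep. Origin at the centre of its underside. 0.40 kg, loose, upright in the same row, turned up to 40 degrees. The bar's thin part seated in it has its axis 44 mm above the origin.
- gauge_block: Square steel gauge block 30 x 30 mm, 25 mm high, with a small dark dot (centre hole) on top. Origin at the centre of its underside, z up. 0.17 kg, loose, upright in the same row, turned up to 40 degrees.
- test_bar: Stepped round steel bar, 240 mm, 0.58 kg, lying at the left or right side. Axis = body x. Origin on the axis near the balance point, in the 24 mm thick part, 12 mm above the bench. Shoulder at x = +34 mm, then the thin part (14 mm dia., 115 mm long) to +x. To -x the thick part runs 76 mm, then a 24 mm square head 15 mm long. Seated in the V-blocks on the pads, its axis is 56 mm above the bench.
- weight: Brass calibration weight with a knob, 40 mm diameter, 64 mm tall, standing in the row with the blocks. Not part of the job: do not shift it. Origin at the centre of its underside.
- caliper: Digital caliper, 210 mm long, lying flat on the bench on the side where the test bar is not. Not part of the job: do not shift it. Origin at the centre of its underside, x along its beam.
Things that resemble listed ones, but are neither listed nor needed, are in the scene too. What is shaped like the gauge_block but green is not meant.

How it is judged:
On the way:
1. both V-blocks and the gauge block stand in place and are let go, with the test bar not yet laid on them (horizontal distance between vblock_large and pad_a below 0.012 m and z of vblock_large in the frame of pad_a between -0.001 and 0.005 m and angle between each of vblock_large, vblock_small, gauge_block's own z axis and vertical below 0.05 rad and angle between the y axis of each of vblock_large, vblock_small and the y axis of bed, either way round below 0.14 rad and linear speed of each of vblock_large, vblock_small, gauge_block below 0.01 m/s and angular speed of each of vblock_large, vblock_small, gauge_block below 0.1 rad/s and horizontal distance between vblock_small and pad_b below 0.012 m and z of vblock_small in the frame of pad_b between -0.001 and 0.005 m and x of gauge_block in the frame of bed between -0.012 and 0.012 m and y of gauge_block in the frame of bed between -0.012 and 0.012 m and z of gauge_block in the frame of bed between 0.007 and 0.013 m and contact force between the fingers and vblock_large below 0.05 N and contact force between the fingers and vblock_small below 0.05 N and contact force between the fingers and gauge_block below 0.05 N and horizontal distance between test_bar and bed above 0.1 m), for 0.2 s.
At the end, for the whole second after the job is handed in: V-blocks upright, within 12 mm of their pads' centres and 8 degrees of the bed's length; gauge block upright on the bed within 12 mm of its middle; bar level (2 degrees), seated with axis 39 to 50 mm above the large V-block's foot, shoulder within 18 mm of the gauge block's centre; all at rest (horizontal distance between vblock_large and pad_a below 0.012 m and z of vblock_large in the frame of pad_a between -0.001 and 0.005 m and angle between each of vblock_large, vblock_small, gauge_block's own z axis and vertical below 0.05 rad and angle between the y axis of each of vblock_large, vblock_small and the y axis of bed, either way round below 0.14 rad and linear speed of each of vblock_large, vblock_small, gauge_block, test_bar below 0.01 m/s and angular speed of each of vblock_large, vblock_small, gauge_block, test_bar below 0.1 rad/s and horizontal distance between vblock_small and pad_b below 0.012 m and z of vblock_small in the frame of pad_b between -0.001 and 0.005 m and x of gauge_block in the frame of bed between -0.012 and 0.012 m and y of gauge_block in the frame of bed between -0.012 and 0.012 m and z of gauge_block in the frame of bed between 0.007 and 0.013 m and angle between test_bar's own x axis and vertical between 1.5308 and 1.6108 rad and z of test_bar in the frame of vblock_large between 0.039 and 0.05 m and horizontal distance between test_bar and gauge_block between 0.016 and 0.052 m and horizontal distance between test_bar and vblock_large below 0.075 m and angle between the x axis of test_bar and the y axis of bed, either way round below 0.14 rad); the robot touches nothing.
It fails at once if the brass weight is shifted by more than 20 mm (distance of weight from where it was at the start of the episode above 0.02 m).
It fails at once if the caliper is shifted by more than 20 mm (distance of caliper from where it was at the start of the episode above 0.02 m).
It also fails if it takes over 109 s, if anything falls off the work surface, if the arm or the gripper's body presses on something with over 40 N, if the wrist force passes 120 N, or if a joint passes its speed limit or range.

ROBOT

A 7-joint arm with a two-finger parallel gripper is mounted at the origin on the work surface. World frame = base frame: x ahead of the robot, y to its left, z up, the work surface at z = 0. Lengths are in m, angles in rad, forces in N, time in s.
With the tool pointing down it reaches from about 0.4 to 0.85 m from the base axis. Payload 10.4 kg.
Tool frame: the origin (TCP) lies between the finger pads; the fingertips stand ahead of it and the grasp point (between the pads) lies 5 mm behind it (manip.tip_extent is the z of the fingertips in the tool frame, in m); z points along the fingers, y is the line along which they close (so a half turn about z gives the same grasp; the last joint's range is limited). The gripper opens to 85 mm and grips with 20 to 120 N. Pads are 22 mm wide; open, the fingers measure 114 mm over their backs; the gripper's body (76 mm by 85 mm) begins 54 mm behind the grasp point. The pads swing forward as they close: fully open they stand 13 mm farther back than shut.
Start: joints at [-1.198, 0.332, -0.065, 1.46, 0.022, 1.35, -0.088], TCP at [0.241, 0.577, 0.245] pointing down, gripper open.
Joint ranges: [-2.6, 2.6], [-0.5, 2.12], [-1.47, 1.34], [0.16, 2.42], [-1.27, 4.41], [0.06, 2.06], [-2.6, 2.6]. Speed limits (rad/s): [2.22, 2.22, 2.79, 2.79, 3.14, 3.14, 3.14].

INTERFACE

Orientations are given as a unit quaternion [x, y, z, w].
In Python, from workcell import status, viewer, manip gives the robot as it stands.
- The arm moves only by the tool play_rows, never from a script. Its argument "plan" is one flat list of numbers, 7 for each row, row after row: the turn, a rotation vector about the tool's x, y, z in degrees, then the shift along the tool's x, y, z in m, then the opening, from 0 (shut) to 1 (fully open). In form: [ax, ay, az, dx, dy, dz, grip, ax, ay, az, dx, dy, dz, grip, ...]. A call has 1 to 20 rows; each row is the pose to reach, as a shift and turn from the pose commanded when the call began, along the tool's axes at that moment; what a row does not reach only later rows make up. A row lasts 1/8 s, in which the tool goes at most 62.5 mm and 10.7 degrees, less where a joint would pass 70% of its speed; a pose out of reach is approached as far as the arm can. A call with a gripper value outside its range is refused whole. The fingers move at their own pace and stop on an object; "squeeze" is the grip in N (left out, the last holds). Time passes only in rows, so rows that repeat a pose let the fingers close. It gives the time, the measured TCP pose, the force, the opening and the grip force at its end, in the units of the state.
- status.get_obs(): the state, without advancing time (a new reading comes with each control period).
- viewer.camera(name): name is "side" or "top" or "wrist"; returns the picture (384x512x3 uint8, red, green, blue); there is no depth.
- viewer.camera_model(name): a dict with "fx", "fy", "cx", "cy" (pixels), "D" ([k1, k2, p1, p2, k3] as OpenCV has them; the pictures are not rectified), "R" (3x3) and "t" (3): a world point X has camera coordinates R X + t. Camera axes: x right, y down, z forward; pixel columns grow to the right and rows downward; lengths in m; the calibration is good to about 2 mm. A picture is of the moment at which its call begins: read the wrist's pose just before it. camera_model takes no time and is no camera call; for the wrist camera it gives the pose at the moment of the call.
- manip.hand_in(): hands the job in; it is judged then, once.
The state is a dict: "clock": time; "joint_pos": joint angles; "joint_velocities": joint speeds; "tau": joint torques, N m; "position": TCP position; "ee_rot": TCP orientation; "ft_force": force on the tool from outside, world axes, zero at the start; "torque": the same for the moment, N m; "grip_width": opening from 0.0 (shut) to 1.0 (fully open); "grasp_force": force on a finger pad.
Only numpy, scipy, OpenCV 4.12 (cv2) and the standard library are available. Lean on these libraries where they do the work, as an engineer would, in place of code of your own. Each camera call takes 0.05 s, during which the arm holds its last target. There are 200 camera calls.

## Working session

There is one attempt and no reset: what is moved stays moved. The work goes in short steps, Python scripts to look and compute and a tool call to move; the robot and the scene stay as the last step left them, time stands still between calls to the robot, and variables do not carry over. Pictures are saved under pics/ and viewed, at most 14 in all, crops included, and the job is handed in when it is done.

Besides the shell and the picture viewer there is one more tool, called after ">>>" as a command line: name --argument value ..., lists and objects as JSON in quotes. play_rows: Moves the arm, as the interface text tells. Its arguments: {"type":"object","properties":{"plan":{"type":"array","items":{"type":"number"}},"squeeze":{"type":"number"}},"required":["plan"]}

```bash
mkdir -p pics; ls; python3 - <<'E'
from workcell import status, viewer, manip
import cv2
print(status.get_obs()); print(manip.tip_extent)
for n in ("side","top"):
    cv2.imwrite(f"pics/{n}0.png",viewer.camera(n)[:,:,::-1]); print(n,viewer.camera_model(n))
E
```

```text
pics
{'clock': 0.0, 'joint_pos': array([-1.19761007,  0.33288116, -0.06468154,  1.46096094,  0.02162333,
        1.34987734, -0.08849143]), 'joint_velocities': array([ 0.00043281,  0.0006352 , -0.00118584, -0.00020887, -0.00122181,
       -0.00241747, -0.00084228]), 'tau': array([-1.84438568e-04, -6.25441933e+01,  4.97520610e-02, -3.91623509e+01,
        1.64504070e-02,  9.73491522e-03,  2.14178959e-05]), 'position': array([0.24084235, 0.57634603, 0.2445007 ]), 'ee_rot': array([ 1.96595310e-01,  9.80484458e-01, -7.09190411e-04, -9.38525570e-05]), 'ft_force': array([ 0.27504346, -0.03594187,  0.36026129]), 'torque': array([-0.00444832, -0.01014957,  0.06537305]), 'grasp_force': 0.0, 'grip_width': 0.997422566735326}
0.014
side {'fx': 418.5657903010122, 'fy': 418.5657903010122, 'cx': 246.06030040368347, 'cy': 192.60545699536016, 'D': array([-0.02826854,  0.        ,  0.        ,  0.        ,  0.        ]), 'R': array([[-0.96423278, -0.26447783,  0.0175104 ],
       [-0.17853902,  0.5992489 , -0.78040027],
       [ 0.19590548, -0.75561381, -0.62503504]]), 't': array([0.580626  , 0.16899549, 0.97850677])}
top {'fx': 411.21471991911363, 'fy': 411.21471991911363, 'cx': 251.7062949035885, 'cy': 186.2241060781055, 'D': array([-0.12476478,  0.        ,  0.        ,  0.        ,  0.        ]), 'R': array([[ 0.01157253, -0.99992789, -0.00320713],
       [-0.98069847, -0.01072381, -0.19523193],
       [ 0.19518346,  0.00540455, -0.98075186]]), 't': array([-0.02080244,  0.60495043,  1.04141444])}
```

```bash
python3 - <<'E'
import cv2
for n in ("side","top"):
    im=cv2.imread(f"pics/{n}0.png"); cv2.imwrite(f"pics/{n}0b.png",cv2.resize(im,(800,600),interpolation=cv2.INTER_CUBIC))
E
```

```text
(no output)
```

View pics/top0b.png

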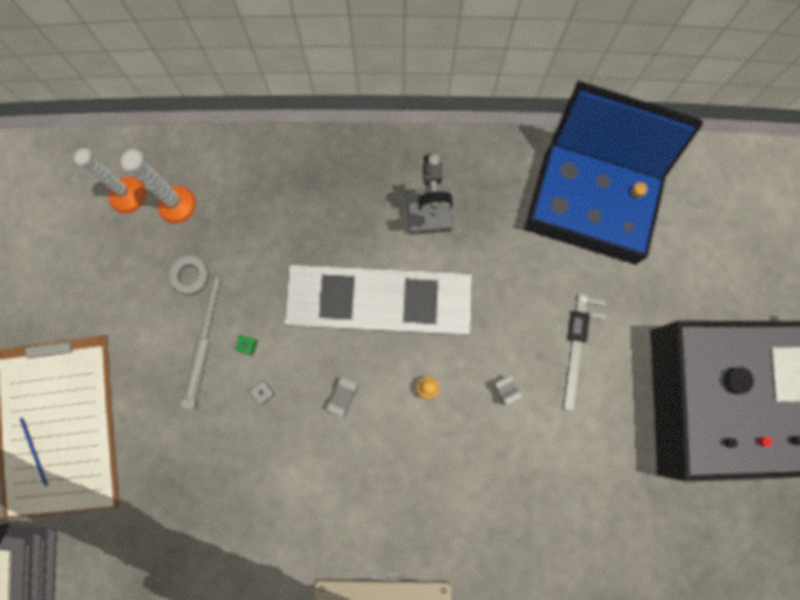

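View pics/side0b.png

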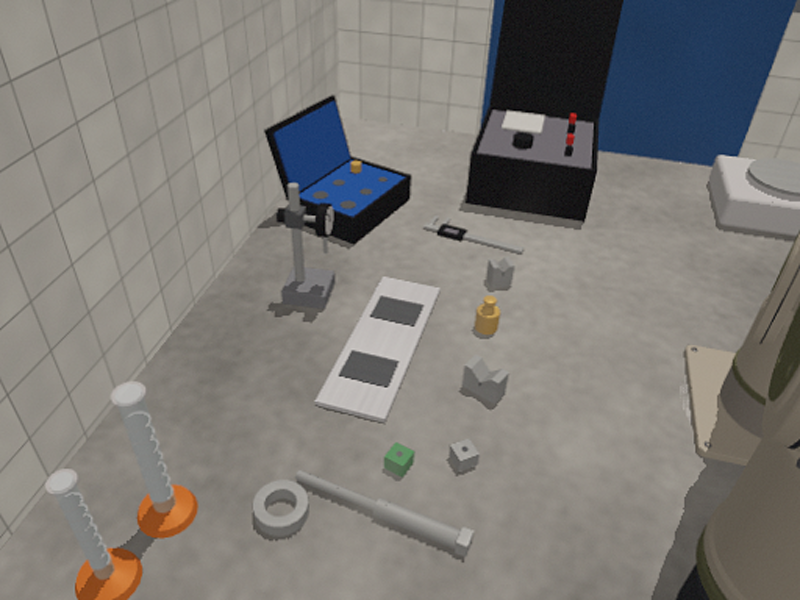

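Top view (800 px): the bar is at (203,340), square head towards the robot. Other items:
- Candidates for the gauge block: green block (246,345), a decoy, and grey block with dot (261,392), which I choose.
- Candidates for the V-blocks: wide (341,396) is large, (508,390) is small.
- Brass weight (428,386); the gold piece in the case (640,190) is a decoy.
- Caliper (575,350). The ring (188,275) is not needed.
- The comparator (430,210) stands behind the right pad (421,301), so that is pad_a and the left pad (337,297) is pad_b.

```bash
cat > h.py <<'E'
import numpy as np, cv2
from workcell import status, viewer, manip
from scipy.spatial.transform import Rotation as Ro
def cast(uv,z,m):
    K=np.array([[m['fx'],0,m['cx']],[0,m['fy'],m['cy']],[0,0,1]])
    p=cv2.undistortPoints(np.array(uv,float).reshape(-1,1,2),K,m['D']).reshape(-1,2)
    d=np.c_[p,np.ones(len(p))]@m['R']; c=-m['R'].T@m['t']
    return c+d*((z-c[2])/d[:,2])[:,None]
def proj(X,m):
    K=np.array([[m['fx'],0,m['cx']],[0,m['fy'],m['cy']],[0,0,1]])
    return cv2.projectPoints(np.array(X,float).reshape(-1,1,3),cv2.Rodrigues(m['R'])[0],m['t'],K,m['D'])[0].reshape(-1,2)
def to(x,y,z,yaw):
    """row (turn, shift) to TCP x,y,z, tool down, tool-y heading yaw deg"""
    o=status.get_obs(); R0=Ro.from_quat(o['ee_rot']).as_matrix(); a=np.radians(yaw)
    yv=np.array([np.cos(a),np.sin(a),0]); zv=np.array([0,0,-1.]); R1=np.c_[np.cross(yv,zv),yv,zv]
    print('turn',np.round(np.degrees(Ro.from_matrix(R0.T@R1).as_rotvec()),1),'shift',np.round(R0.T@(np.array([x,y,z])-o['position']),4))
def blobs(mask,amin):
    n=cv2.findContours(mask.astype(np.uint8),cv2.RETR_EXTERNAL,cv2.CHAIN_APPROX_NONE)[0]
    return [c for c in n if cv2.contourArea(c)>=amin]
def rect(c,z,m):
    w=cast(c.reshape(-1,2),z,m)[:,:2]*1000
    r=cv2.minAreaRect(w.astype(np.float32)); b=cv2.boxPoints(r)
    e=b[1]-b[0],b[2]-b[1]; l=max(e,key=np.linalg.norm)
    return np.round(r[0],1),np.round(sorted(r[1]),1),round(np.degrees(np.arctan2(l[1],l[0]))%180,1)
E
python3 - <<'E'
from h import *
im=cv2.imread('pics/top0.png'); m=viewer.camera_model('top')
hsv=cv2.cvtColor(im,cv2.COLOR_BGR2HSV).astype(int); V=hsv[...,2]; S=hsv[...,1]
sub=np.zeros(V.shape,bool); sub[165:220,175:310]=1
bm=(V>165)&sub
print('bed',[rect(c,.01,m) for c in blobs(bm,500)])
print('pads',[rect(c,.012,m) for c in blobs((V<100)&sub,200)])
print('bg',np.median(V[225:270,140:340]), 'pts', [ (n,np.round(cast([(u*.64,v*.64)],z,m)[0]*1000)) for n,u,v,z in
 [('gauge',261,392,.025),('green',246,345,.025),('VL',341,396,.04),('VS',508,390,.04),('wt',428,386,.05),('head',188,404,.012),('tip',216,280,.007),('comp',430,215,.02)]])
print(viewer.camera_model('wrist'))
E
```

```text
bed [(array([601.6,  12.5]), array([112.4, 331.7]), np.float32(87.7))]
pads [(array([597.5, -62.3]), array([50.5, 70.9]), np.float32(0.4)), (array([604.4,  88.5]), array([52.1, 72. ]), np.float32(177.1))]
bg 152.0 pts [('gauge', array([431., 213.,  25.])), ('green', array([513., 243.,  25.])), ('VL', array([426.,  73.,  40.])), ('VS', array([ 439., -211.,   40.])), ('wt', array([445., -74.,  50.])), ('head', array([408., 345.,  12.])), ('tip', array([632., 310.,   7.])), ('comp', array([755., -79.,  20.]))]
{'fx': 337.02183281218436, 'fy': 337.02183281218436, 'cx': 260.5325739049672, 'cy': 191.19708455410216, 'D': array([-0.0504916,  0.       ,  0.       ,  0.       ,  0.       ]), 'R': array([[ 0.38538138,  0.92275347, -0.00268724],
       [ 0.87906146, -0.36624507,  0.30514833],
       [ 0.28059249, -0.11996073, -0.95230104]]), 't': array([-0.62256895, -0.03938441,  0.38078362])}
```

```bash
python3 - <<'E'
from h import *
to(.43,.10,.25,0)
E
```

```text
turn [-0.1  0.  67.3] shift [-0.3582 -0.3666 -0.0049]
```

>>> play_rows --plan '[0,0,67.3,-0.358,-0.367,-0.005,1,0,0,67.3,-0.358,-0.367,-0.005,1,0,0,67.3,-0.358,-0.367,-0.005,1,0,0,67.3,-0.358,-0.367,-0.005,1,0,0,67.3,-0.358,-0.367,-0.005,1,0,0,67.3,-0.358,-0.367,-0.005,1,0,0,67.3,-0.358,-0.367,-0.005,1,0,0,67.3,-0.358,-0.367,-0.005,1,0,0,67.3,-0.358,-0.367,-0.005,1,0,0,67.3,-0.358,-0.367,-0.005,1,0,0,67.3,-0.358,-0.367,-0.005,1,0,0,67.3,-0.358,-0.367,-0.005,1]'

```text
clock: 1.6
position: [0.4294, 0.1014, 0.2501]
ee_rot: [0.706, 0.708, -0.0, -0.0]
ft_force: [0.2, 0.4, -0.2]
grip_width: 0.998
grasp_force: 0.0
```

```bash
python3 - <<'E'
from h import *
import pickle
o=status.get_obs(); print(o['position'],o['joint_pos'],o['clock']); m=viewer.camera_model('wrist'); im=viewer.camera('wrist')[:,:,::-1]
cv2.imwrite('pics/w1.png',im); pickle.dump(m,open('w1.pkl','wb'))
cv2.imwrite('pics/w1b.png',cv2.resize(im,(800,600),interpolation=cv2.INTER_CUBIC))
E
```

```text
[0.42937677 0.10139426 0.25014101] [-0.75763798 -0.10874808  0.39713608  1.92700042  0.04347955  1.31547507
 -0.37069974] 1.6
```

View pics/w1b.png

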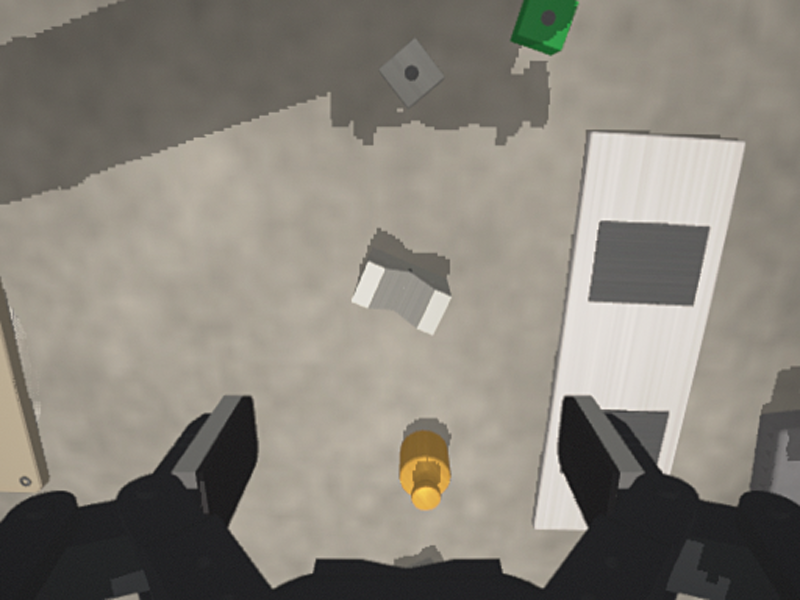

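The wrist view shows the gauge block's dot at (411,73), with corners around it, away from the green one at (545,20). The large V-block's top corners are (370,262), (351,300), (451,296) and (432,335). pad_b is at (649,263) and the brass weight at (425,470).

```bash
python3 - <<'E'
from h import *
import pickle
m=pickle.load(open('w1.pkl','rb'))
def q(n,p,z):
    w=cast(np.array(p)*.64,z,m)[:,:2]*1000
    s=np.roll(w,-1,0)-w
    print(n,'ctr',w.mean(0).round(1),'sides',np.linalg.norm(s,axis=1).round(1),'dir',np.degrees(np.arctan2(s[:,1],s[:,0])).round(1))
q('gauge',[(415,39),(443,76),(411,107),(380,72)],.025); q('dot',[(411.5,73)],.025)
q('VL',[(370,262),(351,300),(432,335),(451,296)],.045)
q('padb',[(600,221),(589,299),(693,305),(709,227)],.012)
q('bed',[(587,131),(535,528),(671,480),(745,141)],.01)
E
```

```text
gauge ctr [430.9 212.6] sides [27.7 27.3 28.5 29. ] dir [ -50.4 -137.   133.1   41.4]
dot ctr [430.4 213. ] sides [0.] dir [0.]
VL ctr [424.3  71.3] sides [29.2 59.8 30.4 58.2] dir [-116.8  -24.6   66.5  156.7]
padb ctr [602.4  87.7] sides [57.7 79.3 58.6 79.5] dir [-91.6  -3.2  88.2 177.5]
bed ctr [600.   26.2] sides [327.9 121.9 274.8 111. ] dir [-91.6  23.5  88.3 177.7]
```

>>> play_rows --plan '[0,0,48,0.112,0.001,0.15,0.7,0,0,48,0.112,0.001,0.15,0.7,0,0,48,0.112,0.001,0.15,0.7,0,0,48,0.112,0.001,0.15,0.7,0,0,48,0.112,0.001,0.15,0.7,0,0,48,0.112,0.001,0.2,0.7,0,0,48,0.112,0.001,0.232,0.7,0,0,48,0.112,0.001,0.232,0.7,0,0,48,0.112,0.001,0.232,0.7,0,0,48,0.112,0.001,0.232,0,0,0,48,0.112,0.001,0.232,0,0,0,48,0.112,0.001,0.232,0,0,0,48,0.112,0.001,0.232,0,0,0,48,0.112,0.001,0.232,0,0,0,48,0.112,0.001,0.232,0]' --squeeze 50

```text
clock: 3.52
position: [0.4315, 0.2127, 0.0197]
ee_rot: [0.934, 0.359, 0.001, -0.001]
ft_force: [-2.4, -1.7, 9.6]
grip_width: 0.338
grasp_force: 49.5
```

```bash
python3 - <<'E'
from h import *
o=status.get_obs(); print(o['position'],o['joint_pos'],o['clock'],o['grip_width'],o['ft_force'])
to(.4305,.213,.12,-48); to(.6007,.013,.08,-2.4); to(.6007,.013,.029,-2.4)
E
```

```text
[0.4314629  0.21269805 0.0196556 ] [-0.83818103  0.28977366  0.31676212  2.06942191 -0.12559009  0.79788798
 -1.28343465] 3.525 0.33839098216647423 [-2.42409038 -1.7474598   9.61183999]
turn [-0.  -0.1  0. ] shift [-0.0003 -0.0009 -0.1003]
turn [  0.   -0.1 -45.6] shift [-0.0078  0.2616 -0.0604]
turn [  0.   -0.1 -45.6] shift [-0.0079  0.2616 -0.0094]
```

>>> play_rows --plan '[0,0,0,0,0,-0.05,0,0,0,0,0,0,-0.07,0,0,0,-45.6,-0.008,0.262,-0.07,0,0,0,-45.6,-0.008,0.262,-0.07,0,0,0,-45.6,-0.008,0.262,-0.07,0,0,0,-45.6,-0.008,0.262,-0.07,0,0,0,-45.6,-0.008,0.262,-0.06,0,0,0,-45.6,-0.008,0.262,-0.04,0,0,0,-45.6,-0.008,0.262,-0.025,0,0,0,-45.6,-0.008,0.262,-0.017,0,0,0,-45.6,-0.008,0.262,-0.013,0,0,0,-45.6,-0.008,0.262,-0.012,0,0,0,-45.6,-0.008,0.262,-0.012,0]'

```text
clock: 5.15
position: [0.6004, 0.0123, 0.0308]
ee_rot: [0.722, 0.692, 0.0, 0.0]
ft_force: [-0.8, 0.3, -2.2]
grip_width: 0.335
grasp_force: 50.6
```

>>> play_rows --plan '[0,0,0,0,0,0.001,0,0,0,0,0,0,0.001,0.7,0,0,0,0,0,0.001,0.7,0,0,0,0,0,0.001,0.7,0,0,0,0,0,-0.05,0.7,0,0,0,0,0,-0.11,0.8,0,0,0,0,0,-0.17,0.8,0,0,0,0,0,-0.21,0.8,0,0,0,0,0,-0.22,0.8,0,0,0,0,0,-0.22,0.8]'

```text
clock: 6.4
position: [0.6002, 0.0121, 0.2502]
ee_rot: [0.722, 0.692, 0.0, 0.0]
ft_force: [0.3, 0.5, -0.6]
grip_width: 0.799
grasp_force: 0.0
```

```bash
python3 - <<'E'
from h import *
to(.43,-.11,.25,0); to(.4243,.0713,.10,66);to(.4243,.0713,.10,-114)
print(status.get_obs()['joint_pos'])
E
```

```text
turn [ 0.  -0.  -2.4] shift [-1.29e-01 -1.65e-01  1.00e-04]
turn [  0.   -0.  -68.4] shift [ 0.0518 -0.1783  0.1502]
turn [ -0.   -0.  111.6] shift [ 0.0518 -0.1783  0.1502]
[-0.42098647  0.28074303  0.39944036  1.54402673 -0.11116582  1.33892948
 -0.05152936]
```

>>> play_rows --plan '[0,0,-2.4,-0.129,-0.165,0,1,0,0,-2.4,-0.129,-0.165,0,1,0,0,-2.4,-0.129,-0.165,0,1,0,0,-2.4,-0.129,-0.165,0,1,0,0,-2.4,-0.129,-0.165,0,1,0,0,-2.4,-0.129,-0.165,0,1]'

```text
clock: 7.15
position: [0.4302, -0.1092, 0.2494]
ee_rot: [0.707, 0.708, -0.0, -0.0]
ft_force: [0.7, 0.5, 0.2]
grip_width: 1.002
grasp_force: 0.0
```

```bash
python3 - <<'E'
from h import *
import pickle
o=status.get_obs(); print(o['position'],o['joint_pos'],o['clock']); m=viewer.camera_model('wrist'); im=viewer.camera('wrist')[:,:,::-1]
pickle.dump(m,open('w2.pkl','wb'))
cv2.imwrite('pics/w2b.png',cv2.resize(im,(800,600),interpolation=cv2.INTER_CUBIC))
E
```

```text
[ 0.43020802 -0.10918123  0.24943186] [-0.34168838 -0.10746561  0.45973301  1.92445424  0.04942662  1.3150867
  0.10460259] 7.15
```

View pics/w2b.png

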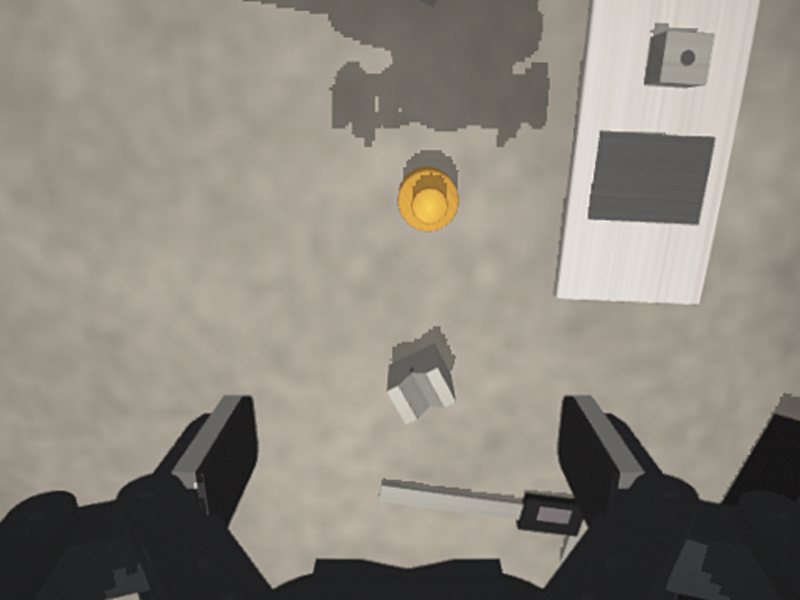

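The view shows the small V-block's top corners at (388,390), (437,367), (455,403) and (407,423). pad_a is at (651,178) and the gauge dot at (687,58) on the bed. The weight is at (429,200) and the caliper beam end at (380,490).

```bash
python3 - <<'E'
from h import *
import pickle
m=pickle.load(open('w2.pkl','rb'))
def q(n,p,z):
    w=cast(np.array(p)*.64,z,m)[:,:2]*1000
    s=np.roll(w,-1,0)-w
    print(n,'ctr',w.mean(0).round(1),'sides',np.linalg.norm(s,axis=1).round(1),'dir',np.degrees(np.arctan2(s[:,1],s[:,0])).round(1))
q('VS',[(388,390),(407,423),(455,403),(437,367)],.045)
q('pada',[(601,131),(589,218),(699,224),(715,137)],.012)
q('dot',[(687,58)],.035); q('wt',[(430,203)],.06); q('cal',[(380,490)],.006)
to(.424,-.21,.02,66)
E
```

```text
VS ctr [ 439.2 -211.4] sides [29.7 37.8 31.1 38.6] dir [ -63.2   25.6  115.4 -152.4]
pada ctr [596.7 -62.4] sides [58.6 79.6 59.5 79. ] dir [-92.2  -2.5  88.4 178.1]
dot ctr [599.1  12.2] sides [0.] dir [0.]
wt ctr [442.4 -73.9] sides [0.] dir [0.]
cal ctr [ 406.  -321.9] sides [0.] dir [0.]
turn [ -0.1  -0.  -65.9] shift [-0.1008 -0.0063  0.2296]
```

>>> play_rows --plan '[0,0,64,-0.102,0.009,0.12,0.8,0,0,64,-0.102,0.009,0.12,0.8,0,0,64,-0.102,0.009,0.12,0.8,0,0,64,-0.102,0.009,0.12,0.8,0,0,64,-0.102,0.009,0.12,0.8,0,0,64,-0.102,0.009,0.14,0.8,0,0,64,-0.102,0.009,0.18,0.8,0,0,64,-0.102,0.009,0.22,0.8,0,0,64,-0.102,0.009,0.228,0.8,0,0,64,-0.102,0.009,0.228,0.8,0,0,64,-0.102,0.009,0.228,0,0,0,64,-0.102,0.009,0.228,0,0,0,64,-0.102,0.009,0.228,0,0,0,64,-0.102,0.009,0.228,0,0,0,64,-0.102,0.009,0.228,0]' --squeeze 70

```text
clock: 9.07
position: [0.4399, -0.212, 0.0235]
ee_rot: [0.974, 0.225, 0.001, 0.0]
ft_force: [-1.6, 1.4, 8.4]
grip_width: 0.343
grasp_force: 69.2
```

```bash
python3 - <<'E'
from h import *
o=status.get_obs(); print(o['position'],o['joint_pos'],o['clock'],o['grip_width'],o['ft_force'])
to(.60,-.21,.12,-92.4); to(.604,.088,.035,-92.4)
E
```

```text
[ 0.43994449 -0.2120093   0.02349253] [-0.18787203  0.33376269  0.6144572   2.06152058 -0.26291748  0.81960469
 -0.53509558] 9.075 0.3427702928853784 [-1.55851601  1.39699168  8.39010277]
turn [ 0.  -0.1 28.4] shift [ 0.1449  0.0685 -0.0962]
turn [ 0.  -0.1 28.4] shift [ 0.2791 -0.1976 -0.0111]
```

>>> play_rows --plan '[0,0,0,0,0,-0.06,0,0,0,0,0,0,-0.11,0,0,0,28.4,0.279,-0.198,-0.11,0,0,0,28.4,0.279,-0.198,-0.11,0,0,0,28.4,0.279,-0.198,-0.11,0,0,0,28.4,0.279,-0.198,-0.11,0,0,0,28.4,0.279,-0.198,-0.11,0,0,0,28.4,0.279,-0.198,-0.11,0,0,0,28.4,0.279,-0.198,-0.1,0,0,0,28.4,0.279,-0.198,-0.07,0,0,0,28.4,0.279,-0.198,-0.04,0,0,0,28.4,0.279,-0.198,-0.025,0,0,0,28.4,0.279,-0.198,-0.018,0,0,0,28.4,0.279,-0.198,-0.016,0,0,0,28.4,0.279,-0.198,-0.016,0]'

```text
clock: 10.95
position: [0.6034, 0.0884, 0.0391]
ee_rot: [1.0, -0.021, 0.001, -0.0]
ft_force: [-0.4, -0.2, -4.3]
grip_width: 0.342
grasp_force: 71.2
```

```bash
python3 - <<'E'
from h import *
to(.604,.088,.0355,-92.4)
E
```

```text
turn [-0.  -0.1  0. ] shift [0.0006 0.0004 0.0036]
```

>>> play_rows --plan '[0,0,0,0.0006,0.0004,0.002,0,0,0,0,0.0006,0.0004,0.0035,0,0,0,0,0.0006,0.0004,0.0035,0.6,0,0,0,0.0006,0.0004,0.0035,0.6,0,0,0,0.0006,0.0004,0.0035,0.6,0,0,0,0.0006,0.0004,0.0035,0.6,0,0,0,0,0,-0.05,0.6,0,0,0,0,0,-0.1,0.8,0,0,21.6,-0.178,0.025,-0.1,0.8,0,0,21.6,-0.178,0.025,-0.1,0.8,0,0,21.6,-0.178,0.025,-0.1,0.8,0,0,21.6,-0.178,0.025,-0.1,0.8,0,0,21.6,-0.178,0.025,-0.1,0.8]'

```text
clock: 12.58
position: [0.4247, 0.0712, 0.1389]
ee_rot: [0.978, -0.208, 0.001, -0.001]
ft_force: [1.1, -0.6, 0.4]
grip_width: 0.801
grasp_force: 0.0
```

```bash
python3 - <<'E'
from h import *
import pickle
to(.4243,.0713,.022,-114); m=viewer.camera_model('wrist'); im=viewer.camera('wrist')[:,:,::-1]
pickle.dump(m,open('w3.pkl','wb'))
cv2.imwrite('pics/w3b.png',cv2.resize(im,(800,600),interpolation=cv2.INTER_CUBIC))
E
```

```text
turn [-0.1 -0.1  0. ] shift [-0.0005  0.0002  0.1169]
```

View pics/w3b.png

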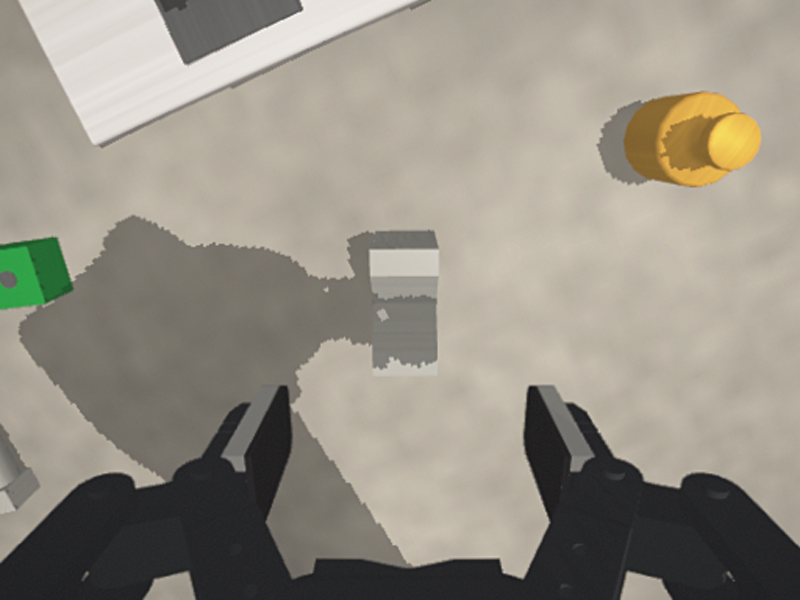

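The large V-block lies square between the fingers (top face (369,250)–(438,376)), and the weight at (700,140) is clear. Next I descend and grip.

>>> play_rows --plan '[0,0,0,0,0,0.05,0.8,0,0,0,0,0,0.09,0.8,0,0,0,0,0,0.113,0.8,0,0,0,0,0,0.117,0.8,0,0,0,0,0,0.117,0.8,0,0,0,0,0,0.117,0,0,0,0,0,0,0.117,0,0,0,0,0,0,0.117,0,0,0,0,0,0,0.117,0,0,0,0,0,0,0.117,0]' --squeeze 80

```text
clock: 13.88
position: [0.4249, 0.0713, 0.0224]
ee_rot: [0.978, -0.208, 0.001, -0.001]
ft_force: [-2.0, -0.1, 10.0]
grip_width: 0.335
grasp_force: 79.1
```

```bash
python3 - <<'E'
from h import *
import pickle
m=pickle.load(open('w3.pkl','rb')); print(cast(np.array([(369,250),(438,250),(437,376),(373,376)])*.64,.045,m).mean(0))
o=status.get_obs(); print(o['position'],o['joint_pos'],o['clock'],o['grip_width'],o['ft_force'])
to(.5973,-.0622,.15,-92.4)
E
```

```text
[0.42331189 0.0715739  0.045     ]
[0.42487063 0.07134632 0.02239185] [-0.84384914  0.2046431   0.61649934  2.2018911  -0.16995362  0.77721077
 -2.10486629] 13.875 0.3348490948863867 [-1.98197191 -0.06889907 10.01164292]
turn [ -0.1  -0.1 -21.6] shift [ 0.2119  0.0517 -0.1275]
```

>>> play_rows --plan '[0,0,0,0,0,-0.06,0,0,0,0,0,0,-0.11,0,0,0,-21.6,0.212,0.052,-0.12,0,0,0,-21.6,0.212,0.052,-0.12,0,0,0,-21.6,0.212,0.052,-0.12,0,0,0,-21.6,0.212,0.052,-0.12,0,0,0,-21.6,0.212,0.052,-0.12,0,0,0,-21.6,0.212,0.052,-0.09,0,0,0,-21.6,0.212,0.052,-0.05,0,0,0,-21.6,0.212,0.052,-0.025,0,0,0,-21.6,0.212,0.052,-0.017,0,0,0,-21.6,0.212,0.052,-0.017,0]'

```text
clock: 15.38
position: [0.5963, -0.0626, 0.0385]
ee_rot: [1.0, -0.021, -0.0, -0.0]
ft_force: [0.3, 0.1, -5.9]
grip_width: 0.332
grasp_force: 82.6
```

```bash
python3 - <<'E'
from h import *
to(.5973,-.0622,.0344,-92.4)
E
```

```text
turn [-0.  0.  0.] shift [ 0.001  -0.0004  0.0041]
```

>>> play_rows --plan '[0,0,0,0.002,0,0.002,0,0,0,0,0.002,0,0.004,0,0,0,0,0.002,0,0.004,0.55,0,0,0,0.002,0,0.004,0.55,0,0,0,0.002,0,0.004,0.55,0,0,0,0.002,0,-0.05,0.55,0,0,0,0.002,0.0,-0.11,0.7,0,0,0,0,-0.05,-0.17,0.8,0,0,0,0,-0.1,-0.23,0.8,0,0,0,0,-0.11,-0.25,0.8,0,0,0,0,-0.11,-0.25,0.8]'

```text
clock: 16.75
position: [0.6026, 0.05, 0.2917]
ee_rot: [1.0, -0.018, 0.003, -0.001]
ft_force: [-0.2, 0.2, -1.7]
grip_width: 0.8
grasp_force: 0.0
```

```bash
python3 - <<'E'
from h import *
import pickle
o=status.get_obs(); print(o['position'],o['joint_pos']); m=viewer.camera_model('wrist'); im=viewer.camera('wrist')[:,:,::-1]
pickle.dump(m,open('w4.pkl','wb'))
cv2.imwrite('pics/w4b.png',cv2.resize(im,(800,600),interpolation=cv2.INTER_CUBIC))
E
```

```text
[0.60256096 0.05003743 0.291689  ] [-0.77307653  0.31734097  0.7863227   1.48723875 -0.22734966  1.42452101
 -1.58766456]
```

View pics/w4b.png

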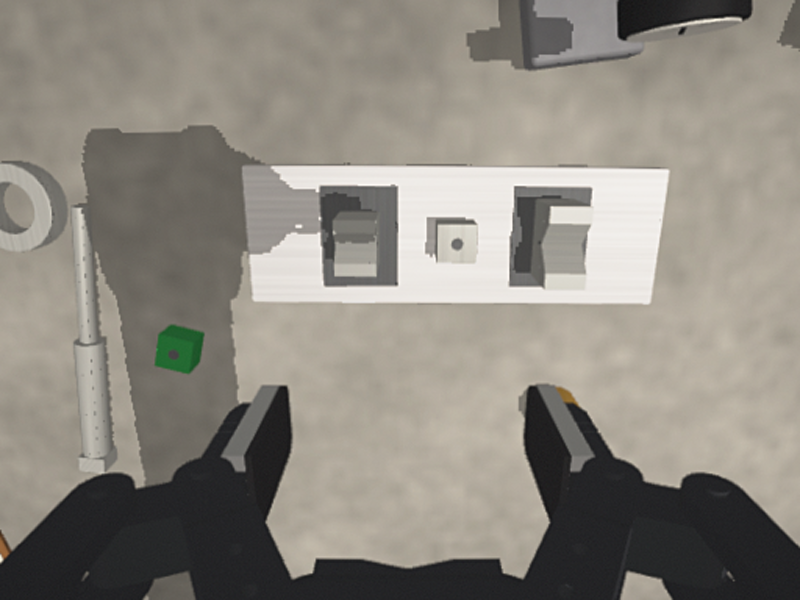

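All three stand on the bed. The small V-block's top is (334..377, 211..277), the large one's (543..592, 205..289), and the gauge dot is (457,244). The bar's head is at (97,464), its shoulder at (90,341) and its tip at (79,206).

```bash
python3 - <<'E'
from h import *
import pickle
m=pickle.load(open('w4.pkl','rb'))
def q(n,p,z):
    w=cast(np.array(p)*.64,z,m)[:,:2]*1000
    s=np.roll(w,-1,0)-w
    print(n,'ctr',w.mean(0).round(1),'sides',np.linalg.norm(s,axis=1).round(1),'dir',np.degrees(np.arctan2(s[:,1],s[:,0])).round(1))
q('VS',[(334,211),(377,211),(376,277),(334,276)],.057)
q('VL',[(549,205),(592,206),(586,289),(543,287)],.057)
q('a',[(515,187),(591,187),(588,287),(510,286)],.012); q('b',[(320,186),(397,186),(397,286),(324,286)],.012)
q('dot',[(457,244)],.035)
q('thin',[(79,206),(92,341)],.007)
q('thick',[(90,341),(97,458)],.012); q('shoulder edges',[(75,342),(106,339)],.012)
q('headend',[(80,471),(112,466)],.012)
E
```

```text
VS ctr [605.7  85.5] sides [29.7 47.1 30.  46.4] dir [-92.2 176.1  86.5  -4.4]
VL ctr [598.  -63.9] sides [30.  59.8 31.5 58.8] dir [-93.1 179.6  85.2  -1.8]
a ctr [596.1 -64.1] sides [58.7 80.2 63.7 78.9] dir [ -91.8 -178.1   87.2   -1.7]
b ctr [602.   86.7] sides [58.9 79.5 59.  79.6] dir [-92.2 177.6  87.9  -2.5]
dot ctr [598.7  12.2] sides [0.] dir [0.]
thin ctr [577.9 317. ] sides [116.2 116.2] dir [172.9  -7.1]
thick ctr [464.3 332.9] sides [117.7 117.7] dir [170. -10.]
shoulder edges ctr [522.6 322.2] sides [28.2 28.2] dir [-86.2  93.8]
headend ctr [394.9 347. ] sides [32.9 32.9] dir [-81.  99.]
```

>>> play_rows --plan '[0,0,7.5,-0.125,-0.275,0.14,0.8,0,0,7.5,-0.125,-0.275,0.14,0.8,0,0,7.5,-0.125,-0.275,0.14,0.8,0,0,7.5,-0.125,-0.275,0.14,0.8,0,0,7.5,-0.125,-0.275,0.14,0.8,0,0,7.5,-0.125,-0.275,0.14,0.8,0,0,7.5,-0.125,-0.275,0.14,0.8,0,0,7.5,-0.125,-0.275,0.14,0.8,0,0,7.5,-0.125,-0.275,0.14,0.8]'

```text
clock: 17.92
position: [0.489, 0.3251, 0.1491]
ee_rot: [0.996, -0.088, 0.001, -0.0]
ft_force: [-0.4, -0.6, 0.1]
grip_width: 0.802
grasp_force: 0.0
```

```bash
python3 - <<'E'
from h import *
import pickle
o=status.get_obs(); print(o['position'],o['joint_pos']); m=viewer.camera_model('wrist'); im=viewer.camera('wrist')[:,:,::-1]
to(.487,.33,.017,-99.5)
pickle.dump(m,open('w5.pkl','wb'))
cv2.imwrite('pics/w5b.png',cv2.resize(im,(800,600),interpolation=cv2.INTER_CUBIC))
E
```

```text
[0.48899562 0.32512888 0.14908214] [-1.19458659  0.36658212  0.65226376  1.71508672 -0.24160026  1.14041188
 -2.21926288]
turn [-0.  -0.  -0.5] shift [-0.0026 -0.004   0.132 ]
```

View pics/w5b.png

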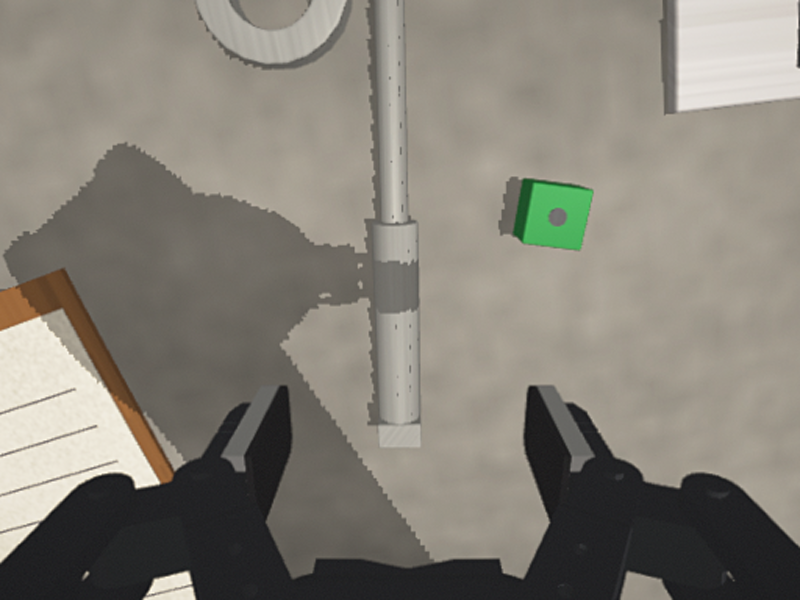

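The bar runs almost straight up the picture: shoulder at (394,221), thick/head step at (399,424), thin part at (390,10). Green block at (556,215).

```bash
python3 - <<'E'
from h import *
import pickle
m=pickle.load(open('w5.pkl','rb'))
w=cast(np.array([(394.5,221),(399.5,424),(390,10)])*.64,.014,m)[:,:2]*1000; print(w.round(1))
u=w[0]-w[1]; L=np.linalg.norm(u); u/=L; print('len(110)',L,'heading',np.degrees(np.arctan2(u[1],u[0])))
og=w.mean(0)*0+(w[0]-34*u+w[1]+76*u)/2; h=np.degrees(np.arctan2(u[1],u[0])); print(og)
to(og[0]/1000,og[1]/1000,.017,h-90)
E
```

```text
[[523.2 324.1]
 [408.5 342.4]
 [618.3 308.7]]
len(110) 116.09729603296418 heading -9.06214470998976
[486.5985236  329.92294778]
turn [-0. -0. -1.] shift [-0.003  -0.0038  0.132 ]
```

>>> play_rows --plan '[0,0,-1,-0.003,-0.004,0.05,0.7,0,0,-1,-0.003,-0.004,0.09,0.7,0,0,-1,-0.003,-0.004,0.12,0.7,0,0,-1,-0.003,-0.004,0.13,0.7,0,0,-1,-0.003,-0.004,0.132,0.7,0,0,-1,-0.003,-0.004,0.132,0.7,0,0,-1,-0.003,-0.004,0.132,0,0,0,-1,-0.003,-0.004,0.132,0,0,0,-1,-0.003,-0.004,0.132,0,0,0,-1,-0.003,-0.004,0.132,0,0,0,-1,-0.003,-0.004,0.132,0,0,0,-1,-0.003,-0.004,0.132,0]' --squeeze 110

```text
clock: 19.48
position: [0.4857, 0.3318, 0.0174]
ee_rot: [0.997, -0.077, 0.0, -0.001]
ft_force: [-2.4, -1.4, 8.5]
grip_width: 0.241
grasp_force: 107.5
```

```bash
python3 - <<'E'
from h import *
o=status.get_obs(); print(o['position'],o['joint_pos'],o['clock'],o['grip_width'],o['ft_force'])
to(.487,.329,.15,-100); to(.5993,-.021,.15,-2.4)
E
```

```text
[0.48571534 0.33183918 0.01743957] [-1.13289576  0.53993911  0.56995292  1.80251696 -0.36187613  0.90334247
 -2.12608764] 19.475 0.24100303020248046 [-2.39961737 -1.35034716  8.5365999 ]
turn [-0.1 -0.   1.1] shift [ 0.0018  0.0024 -0.1326]
turn [ -0.   -0.1 -96.5] shift [ 0.1667  0.3309 -0.1329]
```

>>> play_rows --plan '[0,0,0,0,0,-0.05,0,0,0,0,0,0,-0.1,0,0,0,-10,0,0,-0.14,0,0,0,-20,0,0,-0.15,0,0,0,-30,0,0,-0.15,0,0,0,-40,0,0,-0.15,0,0,0,-50,0.02,0.04,-0.15,0,0,0,-60,0.04,0.08,-0.15,0,0,0,-70,0.06,0.12,-0.15,0,0,0,-80,0.08,0.17,-0.15,0,0,0,-90,0.11,0.22,-0.15,0,0,0,-96.5,0.13,0.26,-0.15,0,0,0,-96.5,0.15,0.3,-0.15,0,0,0,-96.5,0.167,0.331,-0.15,0,0,0,-96.5,0.167,0.331,-0.15,0,0,0,-96.5,0.167,0.331,-0.15,0,0,0,-96.5,0.167,0.331,-0.15,0]'

```text
clock: 21.6
position: [0.5989, -0.02, 0.1659]
ee_rot: [0.721, 0.693, -0.0, -0.001]
ft_force: [-0.1, 0.5, -6.1]
grip_width: 0.238
grasp_force: 110.5
```

```bash
python3 - <<'E'
from h import *
import pickle
o=status.get_obs(); print(o['position'],o['joint_pos'],o['grip_width'],o['torque']); m=viewer.camera_model('wrist'); im=viewer.camera('wrist')[:,:,::-1]
to(.5993,-.022,.065,-2.4)
pickle.dump(m,open('w6.pkl','wb'))
cv2.imwrite('pics/w6b.png',cv2.resize(im,(800,600),interpolation=cv2.INTER_CUBIC))
s=viewer.camera('side')[:,:,::-1]; cv2.imwrite('pics/s6.png',cv2.resize(s[150:300,170:330],None,fx=4,fy=4,interpolation=cv2.INTER_CUBIC)[:600])
E
```

```text
[ 0.59889264 -0.02000267  0.16592809] [-0.49733188  0.3629265   0.56587109  1.65985391 -0.20793275  1.1801541
  0.07917789] 0.237730499738821 [-0.03125664 -0.0168856   0.02283773]
turn [-0.  -0.   0.1] shift [-0.0019  0.0004  0.1011]
```

View pics/w6b.png

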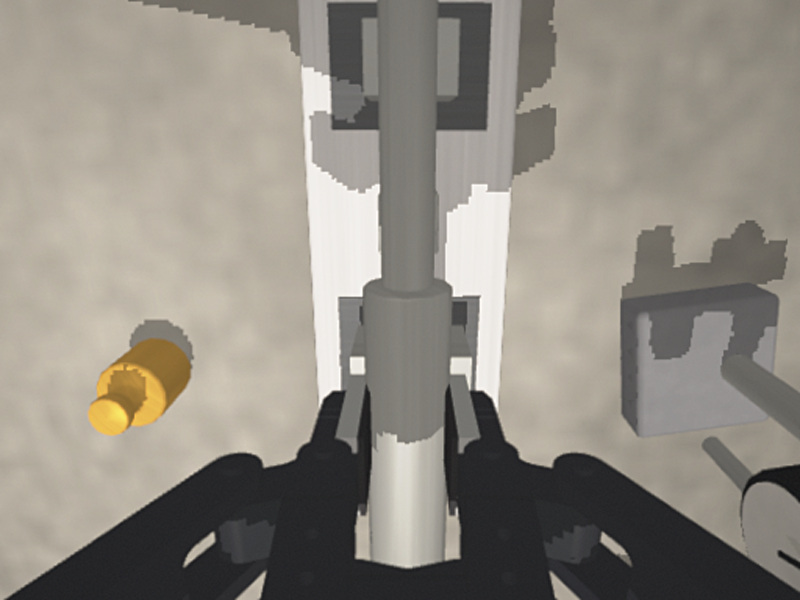

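View pics/s6.png

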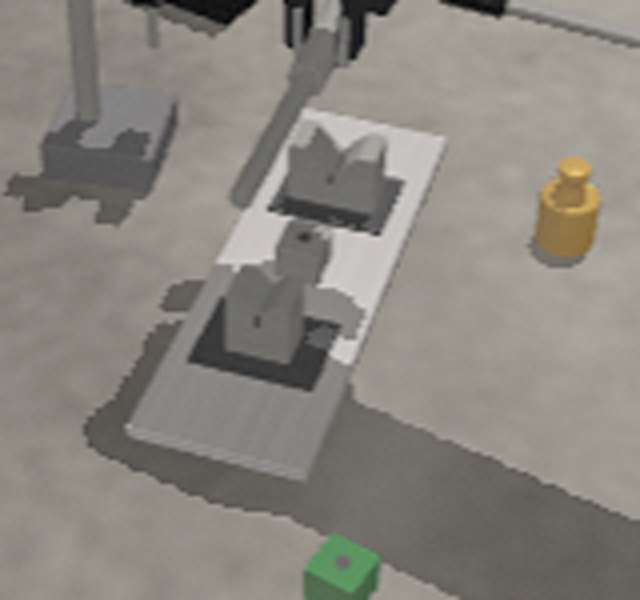

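The bar hangs in line over the bed: shoulder at (407,288) and thin part at (408,200), over the small V-block at (411,57). In the side view all three blocks stand upright.

```bash
python3 - <<'E'
from h import *
import pickle
m=pickle.load(open('w6.pkl','rb'))
c=lambda p,z: (cast(np.array([p])*.64,z,m)[0]*1000).round(1)
print('shoulder',c((407,285),.17),'thin',c((408,150),.162),c((408,20),.162),'VS',c((410.5,57),.057),'thin width mm @axis',c((436,150),.1605)-c((381,150),.1605), c((436,20),.1605)-c((380,20),.1605))
E
```

```text
shoulder [599.5  20.7 170. ] thin [600.9  52.5 162. ] [602.1  81.4 162. ] VS [603.3  86.5  57. ] thin width mm @axis [13.5 -0.5  0. ] [12.9 -0.5  0. ]
```

>>> play_rows --plan '[0,0,0,-0.005,0.001,0.04,0,0,0,0,-0.005,0.001,0.08,0,0,0,0,-0.005,0.001,0.092,0,0,0,0,-0.005,0.001,0.097,0,0,0,0,-0.005,0.001,0.1,0,0,0,0,-0.005,0.001,0.102,0,0,0,0,-0.005,0.001,0.103,0,0,0,0,-0.005,0.001,0.103,0]'

```text
clock: 22.7
position: [0.6002, -0.0264, 0.0636]
ee_rot: [0.722, 0.692, 0.0, 0.0]
ft_force: [-0.1, 0.1, -5.9]
grip_width: 0.237
grasp_force: 110.4
```

>>> play_rows --plan '[0,0,0,0,0,0.001,0,0,0,0,0,0,0.002,0,0,0,0,0,0,0.003,0,0,0,0,0,0,0.003,0]'

```text
clock: 23.2
position: [0.6003, -0.0264, 0.0615]
ee_rot: [0.722, 0.692, 0.0, -0.0]
ft_force: [-5.3, 1.4, 8.4]
grip_width: 0.237
grasp_force: 112.6
```

>>> play_rows --plan '[0,0,0,0,0,0,0.35,0,0,0,0,0,0,0.6,0,0,0,0,0,0,0.6,0,0,0,0,0,0,0.6,0,0,0,0,0,-0.02,0.6,0,0,0,0,0,-0.06,0.6,0,0,0,0,0,-0.12,0.6,0,0,0,-0.05,0,-0.18,0.6,0,0,0,-0.1,0,-0.2,0.6,0,0,0,-0.1,0,-0.2,0.6,0,0,0,-0.1,0,-0.2,0.6]'

```text
clock: 24.58
position: [0.5959, -0.1266, 0.2612]
ee_rot: [0.722, 0.692, 0.001, 0.0]
ft_force: [-0.2, 0.5, -1.3]
grip_width: 0.597
grasp_force: 0.0
```

```bash
python3 - <<'E'
from h import *
import pickle
m=viewer.camera_model('wrist'); im=viewer.camera('wrist')[:,:,::-1]
pickle.dump(m,open('w7.pkl','wb'))
cv2.imwrite('pics/w7b.png',cv2.resize(im,(800,600),interpolation=cv2.INTER_CUBIC))
s=viewer.camera('side')[:,:,::-1]; cv2.imwrite('pics/s7.png',cv2.resize(s[150:300,170:330],None,fx=4,fy=4,interpolation=cv2.INTER_CUBIC)[:600])
E
```

```text
(no output)
```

View pics/w7b.png

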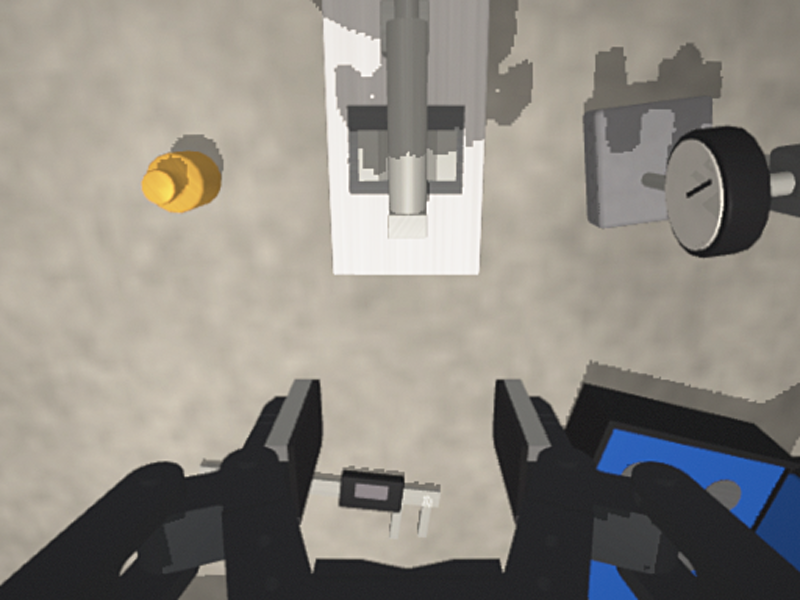

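View pics/s7.png

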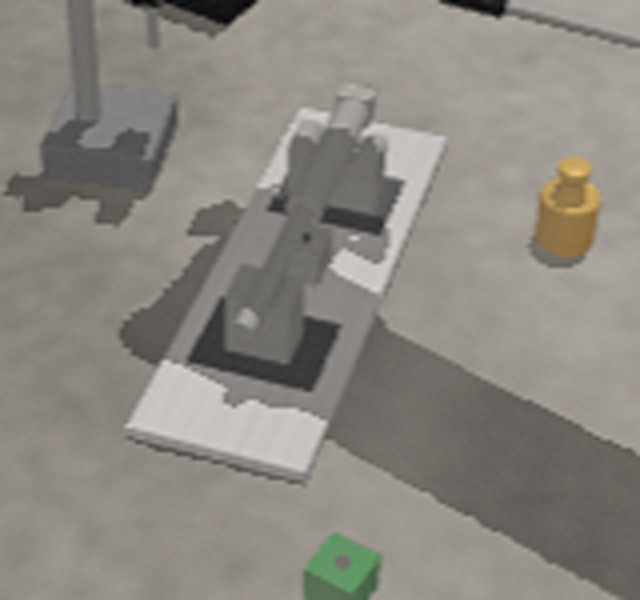

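The bar lies in both grooves: the head step is at (407,214), the head's end at (407,238) and the shoulder near (407,22). The side view shows the thin end seated in the small V-block. I'll check the numbers.

```bash
python3 - <<'E'
from h import *
import pickle
m=pickle.load(open('w7.pkl','rb'))
c=lambda p,z: (cast(np.array([p])*.64,z,m)[0]*1000).round(1)
print('headend top',c((407,238),.068),'step',c((407,214),.068),'shoulder',c((407,21),.068), 'VL near edge',c((370,181),.057),c((440,181),.057))
E
```

```text
headend top [ 595.4 -113.4   68. ] step [596.  -98.5  68. ] shoulder [600.6   9.1  68. ] VL near edge [573.9 -78.7  57. ] [617.3 -80.6  57. ]
```

```bash
python3 -c "
from workcell import manip
print(manip.hand_in())"
```

```text
the job is handed in; nothing more can be done
None
```

I set up the run-out check and handed it in at about 25 s on the robot's clock: both V-blocks and the gauge block measure within 4 mm of their spots, the bar lies seated in both grooves with its shoulder about 3 mm from the gauge block's centre, and the weight and caliper were not touched; the hand-in returned no verdict.

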